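# Find and open the loose cover of the bench service duct

### The arm

A 6-joint arm with a two-finger parallel gripper is mounted at the origin on the work surface. World frame = base frame: x ahead of the robot, y to its left, z up, the work surface at z = 0. Lengths are in m, angles in rad, forces in N, time in s.
With the tool pointing down it reaches from about 0.275 to 0.85 m from the base axis. Payload 19 kg.
Tool frame: the origin (TCP) lies between the finger pads; the fingertips stand 19 mm ahead of it and the grasp point (between the pads) is the TCP; z points along the fingers, y is the line along which they close (so a half turn about z gives the same grasp; the last joint's range is limited). The gripper opens to 85 mm and grips with 20 to 120 N. Pads are 22 mm wide; open, the fingers measure 114 mm over their backs; the gripper's body (76 mm by 85 mm) begins 54 mm behind the grasp point. The pads swing forward as they close: fully open they stand 13 mm farther back than shut.
Start: joints at [1.067, 0.15, 1.437, -0, 1.554, -0.134], TCP at [0.208, 0.536, 0.218] pointing down, gripper open.
Joint ranges: [-2.8, 2.8], [-0.68, 2.1], [0.12, 2.68], [-1.39, 4.53], [0.16, 2.79], [-2.81, 2.81]. Speed limits (rad/s): [1.89, 1.89, 2.22, 3.01, 3.01, 3.01].

### API

Orientations are given as a unit quaternion [w, x, y, z].
In Python, from workcell import sensors, viewer, sign_off gives the robot as it stands.
- The arm moves only by the tool drive_tool, never from a script. Its argument "commands" is a list of rows, each a list of 3 entries, a list of its own where there are three numbers: the shift along the tool's x, y, z in units of 15 cm (1.0 is 15 cm), then the turn, a rotation vector about the tool's x, y, z in units of 360 degrees (1.0 is 360 degrees), then the closure, from -1 (fully open) to 1 (shut). A call has 1 to 10 rows; each row is the pose to reach, as a shift and turn from the pose commanded when the call began, along the tool's axes at that moment, turning the shorter way round; what a row does not reach only later rows make up. A row lasts 1/10 s, in which the tool goes at most 50 mm and 8.59 degrees, less where a joint would pass 70% of its speed; a pose out of reach is approached as far as the arm can. A call with a number of a shift or a turn outside -1 to 1 is refused whole. A call with a gripper value outside its range is refused whole. The fingers move at their own pace and stop on an object; the grip force is fixed at half the most. Time passes only in rows, so rows that repeat a pose let the fingers close. It gives the time, the measured TCP pose, the force, the opening and the grip force at its end, in the units of the state.
- sensors.observe(): the state, without advancing time (a new reading comes with each control period).
- viewer.get_image(name): name is "side" or "top"; returns a dict with "pixels" (420x560x3 uint8, red, green, blue), "range_z" (420x560 float32, m along the optical axis (not along the pixel's ray), 0 where there is no reading), "fx", "fy", "cx", "cy" (pixels), "camera_from_world" (4x4, takes a point from world to camera coordinates). Camera axes: x right, y down, z forward; pixel columns grow to the right and rows downward; lengths in m; the calibration is good to about 2 mm. A picture is of the moment at which its call begins.
- sign_off(): hands the job in; it is judged then, once.
The state is a dict: "time_s": time; "qpos": joint angles; "qd": joint speeds; "joint_efforts": joint torques, N m; "position": TCP position; "tcp_rot": TCP orientation; "force": force on the tool from outside, world axes, zero at the start; "wrist_torque": the same for the moment, N m; "grip_width": finger opening in m; "finger_force": force on a finger pad.
Only numpy, scipy, OpenCV 4.12 (cv2) and the standard library are available. Lean on these libraries where they do the work, as an engineer would, in place of code of your own. Each camera call takes 0.05 s, during which the arm holds its last target. There are 200 camera calls.

### The job

One of the four identical white covers on the grey service duct is not caught underneath. Press gently on the ribbed edges with the closed fingertips until you find the cover that rocks, then push it open to at least 45 degrees and leave it standing open so that the valve below can be seen. Do not force the covers that are held, and do not pick up or shift any of the glassware and other things around.

Things in the scene. Friction and masses are not known exactly. Their poses are not given: they have to be found in the camera images.
- duct: grey service duct, 210 x 600 mm, 100 mm tall, fixed to the bench. Origin: on its underside, below the covers' pivot line, mid-length. y runs along the row of covers, x away from the robot, z up. Front face at x = -95 mm; the bays under the covers span x = -79 to 39 mm, 114 mm wide each, open down to z = 32 mm; a ledge level with the covers spans x = 39 to 115 mm.
- press0 (a point): top surface of the leftmost (+y) cover (duct y = 210 mm), on its ribbed strip: 20 mm in from the edge nearest the robot, 55 mm in front of the pivot line, midway across its width. Moves with the cover; at the start level with the duct's top, 100 mm above the bench.
- panel0 (a joint): tilt of the leftmost (+y) cover in rad: 0 shut and flush, growing as its robot-side edge goes down and its rear edge rises, to 1.25 at the stop. All four covers look alike: white, 110 x 110 mm, 8 mm thick, three grey ribs near the robot-side edge. The pivot line runs along the duct's y at duct z = 96 mm, 75 mm behind the robot-side edge.
- press1 (a point): top surface of the second from the left cover (duct y = 70 mm), on its ribbed strip: 20 mm in from the edge nearest the robot, 55 mm in front of the pivot line, midway across its width. Moves with the cover; at the start level with the duct's top, 100 mm above the bench.
- panel1 (a joint): tilt of the second from the left cover in rad: 0 shut and flush, growing as its robot-side edge goes down and its rear edge rises, to 1.25 at the stop. Three covers, different ones each time, are held by stiff spring catches: they give about 0.025 rad (1.5 mm at the ribs) per 5 N and spring back. The other gives way to about 3 N at the ribs and stays at whatever tilt it is left.
- press2 (a point): top surface of the third from the left cover (duct y = -70 mm), on its ribbed strip: 20 mm in from the edge nearest the robot, 55 mm in front of the pivot line, midway across its width. Moves with the cover; at the start level with the duct's top, 100 mm above the bench.
- panel2 (a joint): tilt of the third from the left cover in rad: 0 shut and flush, growing as its robot-side edge goes down and its rear edge rises, to 1.25 at the stop. The loose cover also rocks up to 0.06 rad the other way (negative) if its rear edge is pressed. A finger pushing the ribs down and then away from the robot opens it.
- press3 (a point): top surface of the rightmost (-y) cover (duct y = -210 mm), on its ribbed strip: 20 mm in from the edge nearest the robot, 55 mm in front of the pivot line, midway across its width. Moves with the cover; at the start level with the duct's top, 100 mm above the bench.
- panel3 (a joint): tilt of the rightmost (-y) cover in rad: 0 shut and flush, growing as its robot-side edge goes down and its rear edge rises, to 1.25 at the stop. The covers' rear edges lie 35 mm behind the pivot line, and rise to 33 mm above the duct as a cover opens.
- dropper: amber dropper bottle, 36 mm across, 75 mm tall, on the duct's rear ledge; loose, to be left alone. Origin at the centre of its underside.
- vial: small clear vial with white cap, 32 mm across, 55 mm tall, on the duct's rear ledge; loose, to be left alone. Origin at the centre of its underside.
- stopper: ground glass stopper, 34 mm across, 44 mm tall, on the duct's rear ledge; loose, to be left alone. Origin at the centre of its underside.
- weight: brass balance weight, 36 mm across, 52 mm tall, on the bench in front of the duct; loose, to be left alone. Origin at the centre of its underside.
- jar: white plastic jar, 52 mm across, 70 mm tall, on the bench in front of the duct; loose, to be left alone. Origin at the centre of its underside.
- beaker: glass beaker, 60 mm across, 75 mm tall, on the bench in front of the duct; loose, to be left alone. Origin at the centre of its underside.
- block: wooden block 40 x 60 x 30 mm, on the bench in front of the duct; loose, to be left alone. Origin at the centre of its underside.

How it is judged:
By the outcome, as a careful person would: the job done as asked, in the order asked, and still so for the second after the job is handed in, with the robot touching nothing.
It also fails if it takes over 51 s, if anything falls off the work surface, if the arm or the gripper's body presses on something with over 40 N, if the wrist force passes 120 N, or if a joint passes its speed limit or range.

## Working session

There is one attempt and no reset: what is moved stays moved. The work goes in short steps, Python scripts to look and compute and a tool call to move; the robot and the scene stay as the last step left them, time stands still between calls to the robot, and variables do not carry over. Pictures are saved under pics/ and viewed, at most 10 in all, crops included, and the job is handed in when it is done.

Besides the shell and the picture viewer there is one more tool, called after "Emit:" as name(argument=value, ...) on one line, values as JSON. drive_tool: Moves the arm, as the interface text tells. Its arguments: {"type":"object","properties":{"commands":{"type":"array"}},"required":["commands"]}

```bash
mkdir -p pics
python3 - <<'E'
from workcell import sensors, viewer
import cv2,numpy as np,pickle
for n in("top","side"):
    d=viewer.get_image(n); pickle.dump(d,open(n+".pkl","wb")); cv2.imwrite(f"pics/{n}0.png",cv2.resize(d["pixels"][:,:,::-1],(800,600)))
    print(n,d["fx"],d["cx"],d["cy"],np.round(d["camera_from_world"],3).tolist())
s=sensors.observe();print(s)
E
```

```text
top 395.098782470178 282.34821645894374 208.89016988784886 [[-0.011, -1.0, 0.024, -0.036], [-0.995, 0.008, -0.099, 0.524], [0.099, -0.025, -0.995, 0.916], [0.0, 0.0, 0.0, 1.0]]
side 381.8811555830493 276.0722463055672 213.56018218796797 [[0.829, -0.559, 0.01, -0.442], [-0.427, -0.646, -0.633, 0.241], [0.36, 0.52, -0.774, 0.638], [0.0, 0.0, 0.0, 1.0]]
{'time_s': 0.1, 'qpos': array([ 1.06702593e+00,  1.50918667e-01,  1.43790598e+00,  1.01951165e-05,
        1.55380171e+00, -1.34011672e-01]), 'qd': array([ 0.00028893, -0.00023653, -0.00148794, -0.00067641,  0.00049092,
        0.00120674]), 'joint_efforts': array([ 5.56456784e-03, -7.14385629e+01, -5.71794248e+01, -3.18300617e-04,
        7.26847735e-03,  1.78378076e-05]), 'position': array([0.20771551, 0.53593863, 0.21737607]), 'tcp_rot': array([-1.66879243e-04,  1.83828018e-01,  9.82958286e-01, -4.89194025e-04]), 'force': array([ 0.88197674,  0.66008982, -0.20133092]), 'wrist_torque': array([-0.03321801,  0.01359515,  0.01581916]), 'finger_force': 0.0, 'grip_width': 0.08526797838104196}
```

View pics/top0.png

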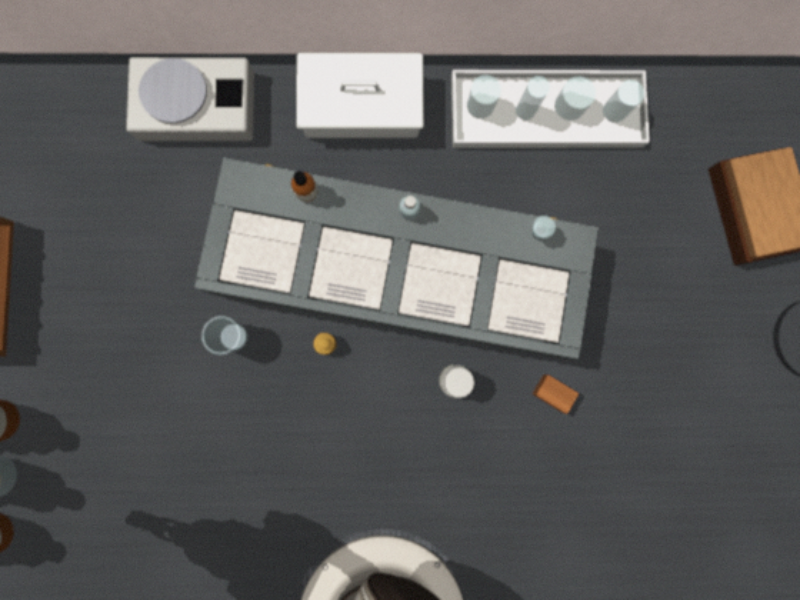

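View pics/side0.png

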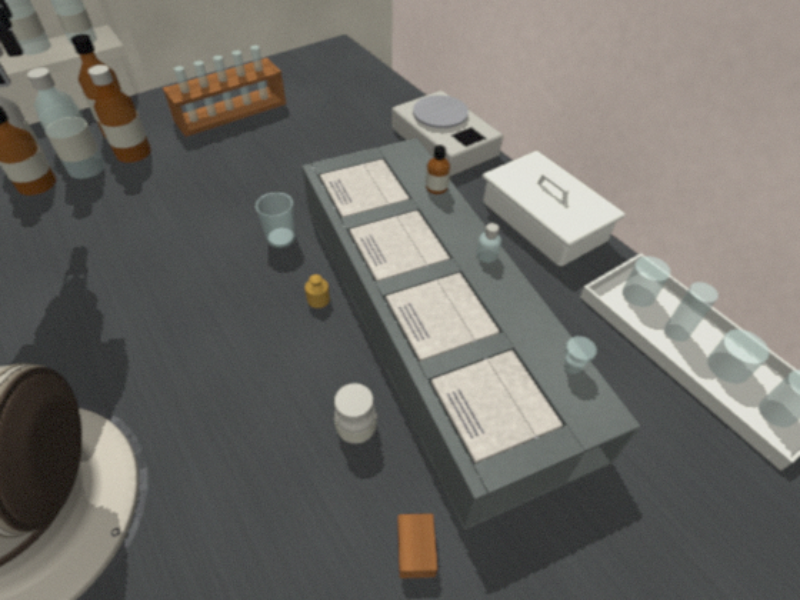

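The top view shows the duct yawed about -10°, with four covers and ribs near (257,274), (347,293), (436,309) and (525,325). The ledge items sit behind the covers, and the beaker, weight, jar and block stand in front. The side view agrees.

```bash
cat > h.py <<'E'
import numpy as np,pickle,sys
from scipy.spatial.transform import Rotation as R
from workcell import sensors
def ray(d,u,v,z):
    M=d["camera_from_world"];c=-M[:3,:3].T@M[:3,3]
    r=M[:3,:3].T@np.array([(u-d["cx"])/d["fx"],(v-d["cy"])/d["fy"],1])
    return c+r*(z-c[2])/r[2]
try: O,yaw=pickle.load(open("duct.pkl","rb"))
except Exception: O=yaw=None
def world(p): return np.array([*O,0])+R.from_euler('z',yaw).apply(p)
def rel(p,lean=0):
    """duct-frame tip point, lean (deg, fingers pointing down and away) -> shift, turn from the present pose"""
    s=sensors.observe();q=s["tcp_rot"];T=R.from_quat([*q[1:],q[0]])
    G=R.from_euler('z',yaw)*R.from_euler('y',-lean,degrees=True)*R.from_matrix(np.diag([-1,1,-1.]))
    tcp=world(p)-0.019*G.apply([0,0,1])
    print("shift",np.round(T.inv().apply(tcp-s["position"])/.15,3),"turn",np.round((T.inv()*G).as_rotvec()/2/np.pi,4),"tcp",tcp.round(3))
def tip():
    s=sensors.observe();q=s["tcp_rot"];T=R.from_quat([*q[1:],q[0]])
    w=s["position"]+.019*T.apply([0,0,1])
    print("t",s["time_s"],"tip duct",R.from_euler('z',-yaw).apply(w-[*O,0]).round(4),"F",s["force"].round(2),"w",round(s["grip_width"],4))
E
python3 - <<'E'
from h import *
d=pickle.load(open("top.pkl","rb"))
px=[[(232,209),(304,222),(292,293),(220,279)],[(322,226),(392,239),(380,309),(309,296)],[(412,243),(480,254),(469,325),(400,313)],[(499,260),(569,273),(557,342),(488,328)]]
W=[];D=[]
for i,c in enumerate(px):
    yc=.21-.14*i
    for (u,v),(x,y) in zip(c,[(.035,.055),(.035,-.055),(-.075,-.055),(-.075,.055)]):
        W.append(ray(d,(u+.5)*.7-.5,(v+.5)*.7-.5,.1)[:2]);D.append((x,yc+y))
W=np.array(W);D=np.array(D)
a=W-W.mean(0);b=D-D.mean(0)
yaw=np.arctan2((b[:,0]*a[:,1]-b[:,1]*a[:,0]).sum(),(a*b).sum())
r=np.array([[np.cos(yaw),-np.sin(yaw)],[np.sin(yaw),np.cos(yaw)]])
O=W.mean(0)-r@D.mean(0);print(O,np.degrees(yaw));print(((W-(D@r.T+O))*1000).round(1).tolist())
pickle.dump((O,yaw),open("duct.pkl","wb"))
import h;h.O,h.yaw=O,yaw
for y in(.21,.07,-.07,-.21):print(world([-.055,y,.1]))
for n,u,v in(("dropper",302,178),("beaker",222,335),("weight",324,343),("jar",457,381)):
    p=ray(d,u*.7,v*.7,.06)-[*O,0];print(n,R.from_euler('z',-yaw).apply(p).round(3))
h.rel([-.055,.21,.13]);h.tip()
E
```

```text
[ 0.57183068 -0.03025469] -10.991003504868665
[[1.4, 3.0], [1.3, -0.5], [-1.5, -3.9], [-0.0, -1.9], [0.5, 1.1], [0.4, 0.6], [-0.6, -1.0], [-0.6, -0.4], [-0.4, -1.0], [2.6, 1.4], [0.3, 0.0], [-1.3, -2.2], [-1.3, 1.4], [-1.5, 0.5], [-0.4, 2.4], [1.1, 0.3]]
[0.55787706 0.18637932 0.1       ]
[0.53118538 0.04894732 0.1       ]
[ 0.5044937  -0.08848468  0.1       ]
[ 0.47780202 -0.22591667  0.1       ]
dropper [0.116 0.18  0.06 ]
beaker [-0.159  0.253  0.06 ]
weight [-0.142  0.092  0.06 ]
jar [-0.163 -0.127  0.06 ]
shift [-3.019 -1.329  0.457] turn [-0.0002 -0.     -0.0283] tcp [0.558 0.186 0.149]
t 0.1 tip duct [-0.4654  0.4864  0.1984] F [ 0.88  0.66 -0.2 ] w 0.0853
```

Emit:
drive_tool(commands=[[[-0.33,-0.14,0],[0,0,0],1],[[-0.66,-0.29,0],[0,0,0],1],[[-1,-0.44,0],[0,0,0],1],[[-1,-0.44,0],[0,0,0],1],[[-1,-0.44,0],[0,0,0],1]])

```text
time_s: 0.6
position: [0.3251, 0.4191, 0.2178]
tcp_rot: [-0.0, 0.185, 0.983, -0.0]
force: [-0.8, -0.3, -0.3]
grip_width: 0.0126
finger_force: 0.0
```

Emit:
drive_tool(commands=[[[-0.33,-0.14,0],[0,0,0],1],[[-0.66,-0.29,0],[0,0,0],1],[[-1,-0.44,0],[0,0,0],1],[[-1,-0.44,0],[0,0,0],1],[[-1,-0.44,0],[0,0,0],1]])

```text
time_s: 1.1
position: [0.4405, 0.3042, 0.2175]
tcp_rot: [-0.0, 0.185, 0.983, -0.0]
force: [-0.1, -0.0, -0.6]
grip_width: 0.0003
finger_force: 0.0
```

Emit:
drive_tool(commands=[[[-0.33,-0.14,0],[0,0,-0.014],1],[[-0.66,-0.29,0],[0,0,-0.028],1],[[-1,-0.44,0],[0,0,-0.028],1],[[-1,-0.44,0],[0,0,-0.028],1],[[-1,-0.44,0.3],[0,0,-0.028],1],[[-1,-0.44,0.3],[0,0,-0.028],1]])

```text
time_s: 1.7
position: [0.5532, 0.19, 0.168]
tcp_rot: [-0.004, 0.096, 0.995, -0.001]
force: [-0.1, -0.6, -0.4]
grip_width: -0.0002
finger_force: 0.0
```

```bash
python3 -c "
from h import *
tip();rel([-.055,.21,.11])"
```

```text
t 1.7 tip duct [-0.0604  0.2126  0.149 ] F [-0.06 -0.59 -0.43] w -0.0002
shift [-0.037 -0.017  0.26 ] turn [-0.0004 -0.0012 -0.0002] tcp [0.558 0.186 0.129]
```

Emit:
drive_tool(commands=[[[-0.037,-0.017,0.13],[0,0,0],1],[[-0.037,-0.017,0.26],[0,0,0],1],[[-0.037,-0.017,0.29],[0,0,0],1],[[-0.037,-0.017,0.3],[0,0,0],1],[[-0.037,-0.017,0.31],[0,0,0],1],[[-0.037,-0.017,0.32],[0,0,0],1],[[-0.037,-0.017,0.32],[0,0,0],1]])

```text
time_s: 2.4
position: [0.5609, 0.1854, 0.1254]
tcp_rot: [0.0, 0.097, 0.995, 0.0]
force: [0.2, -0.5, -0.5]
grip_width: -0.0001
finger_force: 0.0
```

```bash
python3 -c "
from h import *
tip()"
```

```text
t 2.4 tip duct [-0.0519  0.2096  0.1064] F [ 0.16 -0.51 -0.51] w -0.0001
```

Emit:
drive_tool(commands=[[[0.02,0,0.03],[0,0,0],1],[[0.02,0,0.04],[0,0,0],1],[[0.02,0,0.047],[0,0,0],1],[[0.02,0,0.053],[0,0,0],1],[[0.02,0,0.053],[0,0,0],1],[[0.02,0,0.053],[0,0,0],1]])

```text
time_s: 3.0
position: [0.5579, 0.1858, 0.117]
tcp_rot: [0.0, 0.097, 0.995, -0.0]
force: [0.0, -0.3, -0.5]
grip_width: -0.0
finger_force: 0.0
```

```bash
python3 -c "
from h import *
tip()"
```

```text
t 3.0 tip duct [-0.0549  0.2095  0.098 ] F [ 0.04 -0.26 -0.48] w -0.0
```

Emit:
drive_tool(commands=[[[0,0,0.007],[0,0,0],1],[[0,0,0.013],[0,0,0],1],[[0,0,0.013],[0,0,0],1]])

```text
time_s: 3.3
position: [0.5578, 0.1858, 0.1148]
tcp_rot: [-0.0, 0.097, 0.995, -0.0]
force: [-0.5, -0.2, 0.1]
grip_width: 0.0004
finger_force: 0.0
```

Emit:
drive_tool(commands=[[[0,0,0.007],[0,0,0],1],[[0,0,0.007],[0,0,0],1]])

```text
time_s: 3.5
position: [0.5578, 0.1858, 0.1138]
tcp_rot: [-0.0, 0.097, 0.995, -0.0]
force: [-0.2, 0.3, 0.0]
grip_width: 0.0002
finger_force: 0.0
```

Run:
```python
from workcell import viewer
import cv2
d=viewer.get_image("side");cv2.imwrite("pics/side1.png",cv2.resize(d["pixels"][70:280,180:460,::-1],(800,600),interpolation=cv2.INTER_CUBIC))
```

```text
(no output)
```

View pics/side1.png

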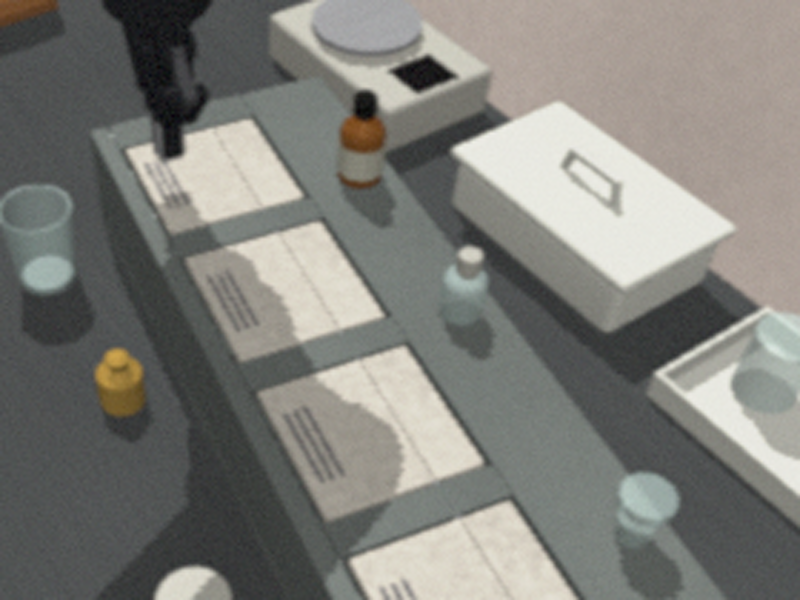

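The fingertip shows at about (170,155) on the left cover, above and left of where the press point should be, near (171,185). I'll check this by projection.

Run:
```python
from h import *
import h
from workcell import viewer
d=viewer.get_image("side");M=d["camera_from_world"]
def pr(p):
    c=M@[*p,1];return [round(float((d["fx"]*c[0]/c[2]+d["cx"]-180)*800/280)),round(float((d["fy"]*c[1]/c[2]+d["cy"]-70)*600/210)),round(float(c[2]),3)]
tip()
print("tip",pr(world([-.055,.2095,.095])),"tcp",pr(sensors.observe()["position"]))
for p in([-.075,.265,.1],[-.075,.155,.1],[.035,.265,.1],[.035,.155,.1],[-.055,.21,.1]):print(p,pr(world(p)))
for u,v in((170,150),(165,140),(160,125),(200,190)):
    x=int(u*.35+180);y=int(v*.35+70);z=float(d["range_z"][y,x]);c=np.array([(x-d["cx"])/d["fx"]*z,(y-d["cy"])/d["fy"]*z,z]);w=M[:3,:3].T@(c-M[:3,3]);print(u,v,w.round(3),R.from_euler('z',-h.yaw).apply(w-[*h.O,0]).round(3))
```

```text
t 3.6 tip duct [-0.0549  0.2095  0.0949] F [-0.18 -0.76  0.11] w -0.0004
tip [171, 185, 0.862] tcp [169, 166, 0.847]
[-0.075, 0.265, 0.1] [124, 146, 0.885]
[-0.075, 0.155, 0.1] [170, 230, 0.821]
[0.035, 0.265, 0.1] [250, 115, 0.913]
[0.035, 0.155, 0.1] [303, 194, 0.849]
[-0.055, 0.21, 0.1] [170, 180, 0.858]
170 150 [0.551 0.172 0.142] [-0.059  0.194  0.142]
165 140 [0.55  0.179 0.146] [-0.061  0.201  0.146]
160 125 [0.54  0.162 0.176] [-0.068  0.182  0.176]
200 190 [0.573 0.166 0.098] [-0.037  0.193  0.098]
```

Run:
```python
from h import *
import h,cv2
from workcell import viewer
d=viewer.get_image("side");M=d["camera_from_world"]
for x in(237,239,241):
  for y in range(112,142,2):
    z=float(d["range_z"][y,x]);c=np.array([(x-d["cx"])/d["fx"]*z,(y-d["cy"])/d["fy"]*z,z]);w=M[:3,:3].T@(c-M[:3,3]);print(x,y,(R.from_euler('z',-h.yaw).apply(w-[*h.O,0])*1000).round(),d["pixels"][y,x])
cv2.imwrite("pics/side2.png",cv2.resize(d["pixels"][70:160,190:310,::-1],(800,600),interpolation=cv2.INTER_CUBIC))
```

```text
237 112 [-66. 179. 180.] [15 19 20]
237 114 [-67. 179. 175.] [30 31 36]
237 116 [-62. 197. 156.] [40 40 41]
237 118 [-62. 199. 150.] [42 47 47]
237 120 [-61. 201. 143.] [51 50 53]
237 122 [-61. 203. 137.] [54 54 56]
237 124 [-62. 202. 132.] [65 66 67]
237 126 [-61. 204. 125.] [128 125 123]
237 128 [-54. 231.  98.] [190 185 176]
237 130 [-57. 222. 100.] [196 191 182]
237 132 [-60. 214. 101.] [178 174 167]
237 134 [-61. 210.  99.] [187 183 176]
237 136 [-63. 205.  98.] [190 185 177]
237 138 [-66. 195. 100.] [153 148 143]
237 140 [-69. 188. 101.] [173 169 157]
239 112 [-66. 167. 188.] [12  9 16]
239 114 [-64. 175. 177.] [20 23 22]
239 116 [-58. 194. 157.] [23 28 27]
239 118 [-58. 195. 152.] [15 15 18]
239 120 [-59. 194. 148.] [14 20 23]
239 122 [-59. 194. 142.] [27 28 30]
239 124 [-59. 195. 137.] [39 39 36]
239 126 [-47. 236.  98.] [182 176 166]
239 128 [-50. 228.  99.] [201 194 185]
239 130 [-52. 221.  99.] [183 178 172]
239 132 [-55. 215.  99.] [195 190 180]
239 134 [-57. 208.  99.] [182 178 169]
239 136 [-60. 201. 100.] [178 175 168]
239 138 [-62. 194. 100.] [148 144 135]
239 140 [-64. 187. 100.] [138 133 126]
241 112 [-58. 177. 179.] [20 22 26]
241 114 [-57. 181. 171.] [17 22 21]
241 116 [-53. 196. 154.] [28 26 30]
241 118 [-54. 195. 151.] [15 15 18]
241 120 [-54. 196. 145.] [24 22 25]
241 122 [-54. 197. 139.] [25 25 26]
241 124 [-55. 195. 135.] [73 72 70]
241 126 [-44. 232. 100.] [205 199 188]
241 128 [-46. 226.  99.] [220 215 200]
241 130 [-48. 219.  99.] [212 206 193]
241 132 [-51. 211. 100.] [179 176 167]
241 134 [-53. 207.  99.] [161 157 149]
241 136 [-55. 201.  98.] [190 185 177]
241 138 [-58. 192. 100.] [132 126 122]
241 140 [-60. 186. 100.] [114 112 109]
```

View pics/side2.png

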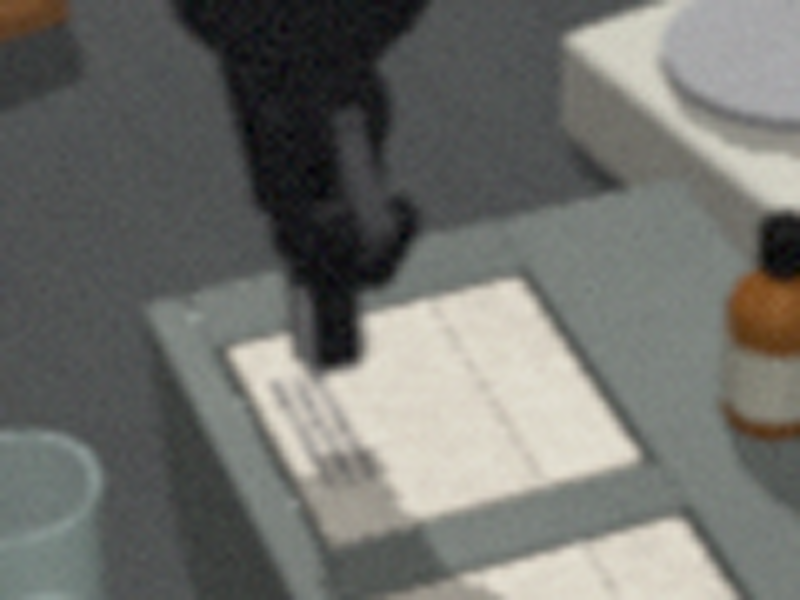

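The crop shows the tip ending about 28 mm above the cover (height near 0.128 m in depth), although the reported pose puts it in contact. I'll trust the camera and keep descending until the force tells me.

Emit:
drive_tool(commands=[[[0,0,0.03],[0,0,0],1],[[0,0,0.06],[0,0,0],1],[[0,0,0.09],[0,0,0],1],[[0,0,0.1],[0,0,0],1],[[0,0,0.11],[0,0,0],1],[[0,0,0.11],[0,0,0],1]])

```text
time_s: 4.25
position: [0.5578, 0.1858, 0.0972]
tcp_rot: [-0.0, 0.097, 0.995, -0.0]
force: [0.0, -0.0, 0.5]
grip_width: -0.0002
finger_force: 0.0
```

Emit:
drive_tool(commands=[[[0,0,0.01],[0,0,0],1],[[0,0,0.02],[0,0,0],1],[[0,0,0.02],[0,0,0],1]])

```text
time_s: 4.55
position: [0.5578, 0.1858, 0.0942]
tcp_rot: [-0.0, 0.097, 0.995, -0.0]
force: [0.9, 0.7, 1.6]
grip_width: 0.0005
finger_force: 0.0
```

Emit:
drive_tool(commands=[[[0,0,0.01],[0,0,0],1],[[0,0,0.02],[0,0,0],1],[[0,0,0.02],[0,0,0],1]])

```text
time_s: 4.85
position: [0.5577, 0.1858, 0.0911]
tcp_rot: [-0.0, 0.097, 0.995, -0.0]
force: [0.2, 0.4, -0.8]
grip_width: -0.0001
finger_force: 0.0
```

Emit:
drive_tool(commands=[[[0,0,0.01],[0,0,0],1],[[0,0,0.02],[0,0,0],1],[[0,0,0.02],[0,0,0],1]])

```text
time_s: 5.15
position: [0.5577, 0.1858, 0.0882]
tcp_rot: [-0.0, 0.097, 0.995, -0.0]
force: [-1.0, -0.1, 0.1]
grip_width: 0.0001
finger_force: 0.0
```

Emit:
drive_tool(commands=[[[0,0,0.01],[0,0,0],1],[[0,0,0.01],[0,0,0],1]])

```text
time_s: 5.35
position: [0.5578, 0.1858, 0.0868]
tcp_rot: [-0.0, 0.097, 0.995, -0.0]
force: [0.1, -0.2, -0.2]
grip_width: 0.0
finger_force: 0.0
```

Emit:
drive_tool(commands=[[[0,0,0.01],[0,0,0],1],[[0,0,0.01],[0,0,0],1]])

```text
time_s: 5.55
position: [0.5578, 0.1859, 0.0855]
tcp_rot: [0.0, 0.097, 0.995, -0.0]
force: [-2.0, 0.4, 4.1]
grip_width: -0.0002
finger_force: 1.4
```

Emit:
drive_tool(commands=[[[0,0,0.01],[0,0,0],1],[[0,0,0.01],[0,0,0],1]])

```text
time_s: 5.75
position: [0.5578, 0.1859, 0.0845]
tcp_rot: [0.0, 0.097, 0.995, 0.0]
force: [-6.7, -0.2, 9.1]
grip_width: -0.0001
finger_force: 4.7
```

Emit:
drive_tool(commands=[[[0,0,0.01],[0,0,0],1],[[0,0,0.01],[0,0,0],1]])

```text
time_s: 5.95
position: [0.5578, 0.1859, 0.0834]
tcp_rot: [0.0, 0.097, 0.995, 0.0]
force: [-7.7, -1.1, 15.0]
grip_width: -0.0002
finger_force: 8.0
```

Cover 0 is held: force rises to 15 N over about 2.5 mm. Next is cover 1.

Emit:
drive_tool(commands=[[[0,0,-0.1],[0,0,0],1],[[0,-0.2,-0.12],[0,0,0],1],[[0,-0.5,-0.12],[0,0,0],1],[[0,-0.75,-0.12],[0,0,0],1],[[0,-0.933,-0.12],[0,0,0],1],[[0,-0.933,-0.12],[0,0,0],1],[[0,-0.933,-0.08],[0,0,0],1],[[0,-0.933,-0.04],[0,0,0],1],[[0,-0.933,-0.04],[0,0,0],1]])

```text
time_s: 6.85
position: [0.5304, 0.0493, 0.0873]
tcp_rot: [-0.001, 0.096, 0.995, -0.0]
force: [0.6, -0.5, -1.2]
grip_width: 0.0002
finger_force: 0.0
```

Emit:
drive_tool(commands=[[[0,0,0.01],[0,0,0],1],[[0,0,0.02],[0,0,0],1],[[0,0,0.02],[0,0,0],1]])

```text
time_s: 7.15
position: [0.5309, 0.0488, 0.0854]
tcp_rot: [-0.0, 0.097, 0.995, 0.0]
force: [0.6, 0.7, -0.0]
grip_width: -0.0001
finger_force: 0.0
```

Emit:
drive_tool(commands=[[[0,0,0.01],[0,0,0],1],[[0,0,0.01],[0,0,0],1]])

```text
time_s: 7.35
position: [0.5309, 0.0486, 0.0839]
tcp_rot: [0.0, 0.097, 0.995, 0.0]
force: [0.0, 0.4, 0.9]
grip_width: 0.0002
finger_force: 0.4
```

Emit:
drive_tool(commands=[[[0,0,0.01],[0,0,0],1],[[0,0,0.01],[0,0,0],1]])

```text
time_s: 7.55
position: [0.5309, 0.0485, 0.0824]
tcp_rot: [0.0, 0.097, 0.995, -0.0]
force: [-0.1, 0.7, 0.1]
grip_width: -0.0002
finger_force: 0.5
```

```bash
python3 -c "
from h import *
tip()"
```

```text
t 7.55 tip duct [-0.0552  0.0695  0.0634] F [-0.07  0.67  0.08] w -0.0002
```

Emit:
drive_tool(commands=[[[0,0,0.01],[0,0,0],1],[[0,0,0.02],[0,0,0],1],[[0,0,0.02],[0,0,0],1]])

```text
time_s: 7.85
position: [0.5309, 0.0485, 0.0793]
tcp_rot: [0.0, 0.097, 0.995, -0.0]
force: [0.2, 0.1, 0.6]
grip_width: 0.0003
finger_force: 0.3
```

Emit:
drive_tool(commands=[[[0,0,0.01],[0,0,0],1],[[0,0,0.02],[0,0,0],1],[[0,0,0.02],[0,0,0],1]])

```text
time_s: 8.15
position: [0.5309, 0.0484, 0.0763]
tcp_rot: [-0.0, 0.097, 0.995, -0.0]
force: [0.8, 0.8, 0.6]
grip_width: -0.0001
finger_force: 0.4
```

Cover 1 has gone down about 10 mm with almost no force, so it is the loose one. I'll push it down and then away.

Emit:
drive_tool(commands=[[[0,0,0.03],[0,0,0],1],[[0,0,0.06],[0,0,0],1],[[0,0,0.09],[0,0,0],1],[[-0.02,0,0.12],[0,0,0],1],[[-0.04,0,0.145],[0,0,0],1],[[-0.06,0,0.165],[0,0,0],1],[[-0.08,0,0.165],[0,0,0],1],[[-0.1,0,0.165],[0,0,0],1],[[-0.1,0,0.165],[0,0,0],1]])

```text
time_s: 9.05
position: [0.5461, 0.0455, 0.0518]
tcp_rot: [0.0, 0.097, 0.995, -0.0]
force: [-0.6, 0.5, 0.0]
grip_width: -0.0001
finger_force: 0.1
```

Run:
```python
from h import *
tip()
from workcell import viewer
import cv2
d=viewer.get_image("side");cv2.imwrite("pics/side3.png",cv2.resize(d["pixels"][100:235,200:380,::-1],(800,600),interpolation=cv2.INTER_CUBIC))
```

```text
t 9.05 tip duct [-0.0397  0.0695  0.0328] F [-0.63  0.51  0.05] w -0.0001
```

View pics/side3.png

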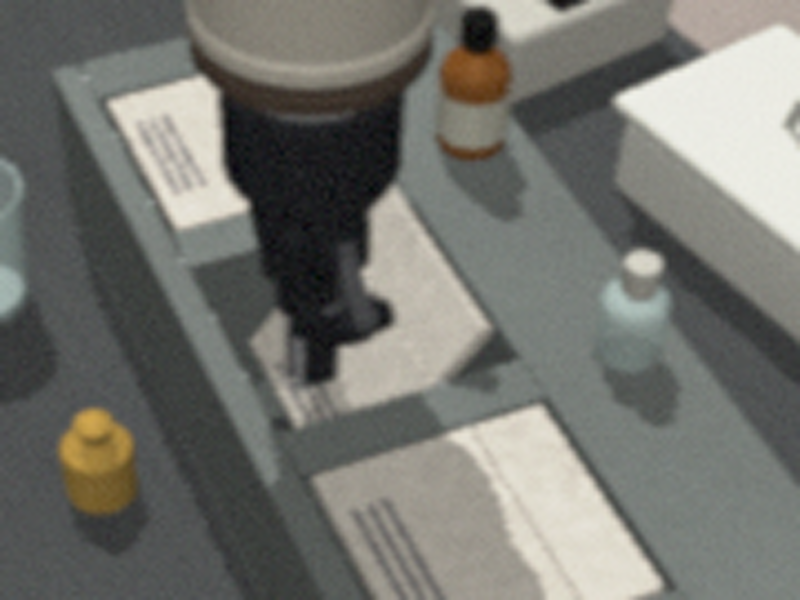

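The picture shows cover 1 tilted well open, rear edge raised at about (470,350) and ribs pushed down inside the bay. I'll push a little further, back off, lift and measure.

Emit:
drive_tool(commands=[[[-0.02,0,0],[0,0,0],1],[[-0.04,0,0],[0,0,0],1],[[-0.06,0,0],[0,0,0],1],[[-0.08,0,0],[0,0,0],1],[[-0.08,0,0],[0,0,0],1],[[-0.08,0,0],[0,0,0],1]])

```text
time_s: 9.7
position: [0.5577, 0.0432, 0.0518]
tcp_rot: [0.0, 0.097, 0.995, -0.0]
force: [-1.0, 0.6, 0.1]
grip_width: -0.0001
finger_force: 0.5
```

```bash
cat > tilt.py <<'E'
from h import *
import h
from workcell import viewer
tip()
for n in("side","top"):
    d=viewer.get_image(n);M=d["camera_from_world"];z=d["range_z"];v,u=np.mgrid[:420,:560]
    c=np.stack([(u-d["cx"])/d["fx"]*z,(v-d["cy"])/d["fy"]*z,z],-1)
    p=R.from_euler('z',-h.yaw).apply(((c-M[:3,3])@M[:3,:3]-[*h.O,0]).reshape(-1,3))
    k=(p[:,0]>-.05)&(p[:,0]<.03)&(abs(p[:,1]-.07)<.05)&(p[:,2]>.035)&(p[:,2]<.14)&(z.ravel()>0)&(d["pixels"].reshape(-1,3).min(1)>90)
    q=p[k]
    if len(q)>20:print(n,len(q),"tilt",np.degrees(np.arctan(np.polyfit(q[:,0],q[:,2],1)[0])).round(1),q.min(0).round(3),q.max(0).round(3))
E
python3 tilt.py
```

```text
t 9.7 tip duct [-0.0279  0.0694  0.0328] F [-1.05  0.56  0.06] w -0.0001
side 623 tilt 61.7 [-0.039  0.021  0.035] [0.018 0.119 0.135]
```

Tilt is about 60°. Backing off and lifting clear.

Emit:
drive_tool(commands=[[[0.03,0,0],[0,0,0],1],[[0.08,0,0],[0,0,0],1],[[0.12,0,0],[0,0,0],1],[[0.12,0,-0.1],[0,0,0],1],[[0.12,0,-0.3],[0,0,0],1],[[0.12,0,-0.6],[0,0,0],1],[[0.4,0,-0.9],[0,0,0],1],[[0.7,0,-0.9],[0,0,0],1],[[0.7,0,-0.9],[0,0,0],1],[[0.7,0,-0.9],[0,0,0],1]])

```text
time_s: 10.8
position: [0.4536, 0.0638, 0.1875]
tcp_rot: [0.001, 0.096, 0.995, 0.0]
force: [0.7, -0.0, -0.5]
grip_width: 0.0003
finger_force: 0.0
```

```bash
python3 tilt.py
python3 - <<'E'
from workcell import viewer
import cv2
d=viewer.get_image("side");cv2.imwrite("pics/side4.png",cv2.resize(d["pixels"][:,:,::-1],(800,600)))
E
```

```text
t 10.8 tip duct [-0.1339  0.0698  0.1685] F [ 0.73 -0.03 -0.5 ] w 0.0003
side 1240 tilt 64.5 [-0.032  0.02   0.035] [0.019 0.12  0.13 ]
top 612 tilt 61.5 [-0.019  0.02   0.06 ] [0.019 0.12  0.131]
```

View pics/side4.png

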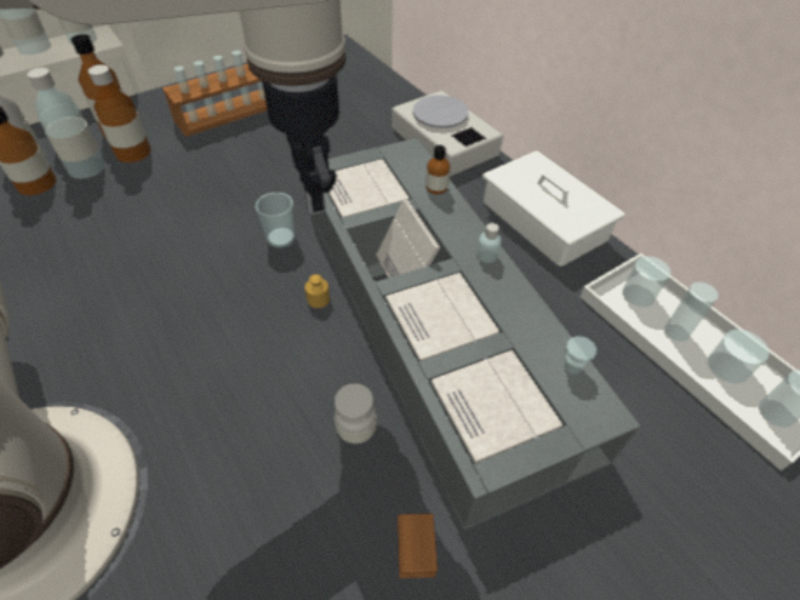

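The second cover stands open near (408,240) at about 62°. The other covers are flush, every loose item is where it started, and the arm is clear.

```bash
python3 -c "
from workcell import sign_off
print(sign_off())"
```

```text
the job is handed in; nothing more can be done
None
```

The second cover from the left was the loose one. I pushed it open to about 62° and left it standing, with the arm clear and no other items moved. The leftmost cover was held and pressed to 15 N; I did not need to press the other two. The job is handed in.

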